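# Load a hub pin into an interlocked marking clamp

### The arm

A 7-joint arm with a two-finger parallel gripper is mounted at the origin on the work surface. World frame = base frame: x ahead of the robot, y to its left, z up, the work surface at z = 0. Lengths are in m, angles in degrees, forces in N, time in s.
With the tool pointing down it reaches from about 0.425 to 0.875 m from the base axis. Payload 4.7 kg.
Tool frame: the origin (TCP) lies between the finger pads; the fingertips stand 8 mm ahead of it and the grasp point (between the pads) lies 11 mm behind it; z points along the fingers, y is the line along which they close (so a half turn about z gives the same grasp; the last joint's range is limited). The gripper opens to 87 mm and grips with 3 to 60 N. Pads are 19 mm wide; open, the fingers measure 117 mm over their backs; the gripper's body (75 mm by 190 mm) begins 51 mm behind the grasp point.
Start: joints at [65.38, 18.392, -4.016, 83.108, 1.295, 78.541, -3.26], TCP at [0.279, -0.587, 0.231] pointing down, gripper open.
Joint ranges: [-163.93, 163.93], [-17.29, 119.83], [-79.2, 71.16], [3.27, 140.29], [-89.18, 269.18], [5.43, 117.66], [-154.24, 154.24]. Speed limits (degrees/s): [147.25, 147.25, 180, 180, 180, 180, 180].

### API

Orientations are given as [roll, pitch, yaw] about the fixed x, y, z axes, in that order (R = Rz(yaw) Ry(pitch) Rx(roll)).
In Python, from cell import env, viewer gives the robot as it stands. The module is installed in compiled form; this text tells all that it offers.
- The arm moves only by the tool arm_command, never from a script. Its argument "series" is a list of rows, each a list of 2 entries, a list of its own where there are three numbers: the shift along the tool's x, y, z in mm, then the turn about the tool's z in rad. A call has exactly 5 rows; each row is the pose to reach, as a shift and turn from the pose commanded when the call began, along the tool's axes at that moment; what a row does not reach only later rows make up. A row lasts 1/10 s, in which the tool goes at most 50 mm and 8.59 degrees, less where a joint would pass 70% of its speed; a pose out of reach is approached as far as the arm can. A call with a gripper value outside its range is refused whole. "grip" is the gripper command: -1 is fully open, 1 is shut, values between are in proportion, set as the call begins (left out, the last holds). The fingers move at their own pace and stop on an object; "grip_force" is the grip in N (left out, the last holds). Time passes only in rows, so rows that repeat a pose let the fingers close, or fill a call up. It gives the time, the measured TCP pose, the force, the opening and the grip force at its end, in the units of the state.
- env.get_obs(): the state, without advancing time (a new reading comes with each control period).
- viewer.read_camera(name): name is "scene" or "top" or "wrist"; returns (picture, depth): 480x640x3 uint8, blue, green, red; 480x640 float32, m along the optical axis (not along the pixel's ray), 0 where there is no reading.
- viewer.calibration(name): a dict with "K" (3x3 intrinsics, pixels), "T" (4x4, takes a point from camera to world coordinates); the wrist camera has in their place "hand_eye" (4x4, takes a point from camera to tool coordinates, whose origin is the TCP and whose axes are the flange's). Camera axes: x right, y up, looking along -z (the intrinsics and any distortion apply to the point x, -y, -z); pixel columns grow to the right and rows downward; lengths in m; the calibration is good to about 2 mm. A picture is of the moment at which its call begins: read the wrist's pose just before it. calibration takes no time and is no camera call.
- env.sign_off(): hands the job in; it is judged then, once.
The state is a dict: "time_s": time; "qpos": joint angles; "joint_velocities": joint speeds; "effort": joint torques, N m; "tool_pos": TCP position; "tool_rot": TCP orientation; "force": force on the tool from outside, world axes, zero at the start; "wrist_torque": the same for the moment, N m; "grip_width": finger opening in m; "grasp_force": force on a finger pad.
Only numpy, scipy, OpenCV 4.12 (cv2) and the standard library are available. Lean on these libraries where they do the work, as an engineer would, in place of code of your own. Each camera call takes 0.05 s, during which the arm holds its last target. There are 200 camera calls.

### The job

Load the black hub pin into the clamp: slide the yellow safety catch fully back to free the red lever, swing the lever up as far as it goes, and roll the pin along its track, never lifting it off, until it drops into the nest groove. Then swing the lever fully down over the pin and slide the catch fully home again. Leave the pot, the nut and the torch where they are.

Things in the scene. Friction and masses are not known exactly. Their poses are not given: they have to be found in the camera images.
- station: The fixed clamp, blue base plate 310 x 270 mm, 12 thick. It stands roughly sideways: seen from the robot the track runs from right to left and the catch is on the near side. Origin on the table top: x along the roll track, from its open end to the lever hinge; y towards the catch; z up. All station coordinates below are in this frame, in mm. Nothing fixed stands above z 99.
- track (a point): Open end of the aluminium roll track: station x -165, y 0, z 30 (its level top). The track runs on to x 17 at 122 wide, between two dark rails (inner faces y -55 and 55, tops z 42, up to x 49). No lip at this end.
- nest (a point): Where the pin's centre lies when seated in the nest: station x 30, y 0, z 45.2. The nest is a groove across the track, x 17 to 43, between two edges at z 30; the pin drops 4.8 mm into it. A stop stands behind it (near face x 54, top z 56).
- lever_hinge (a point): On the lever's hinge axis, which runs along station y: station x 100, y 0, z 82. Blue cheeks beside it: x 83 to 117, y -28 to 28, up to z 99.
- lever (a joint): Red lever's angle, rad. 0: down and level, from the hinge over the nest; grows as the knob end rises; stop at 0.9. Stays where left; up to 6 N at the knob moves it. Locked while joint catch is under 0.024. Fully open it overhangs the nest (knob then at station x 10, z 196): no room there for an upright tool, so lean the tool 30 to 45 degrees back to the track's open end.
- lever_knob (a point): Centre of the black knob on the lever's end: a drum lying along station y, diameter 26, length 36 with flat ends, 145 from the hinge; station x -45, y 0, z 82 when down. The arm is 24 wide, 18 thick; a rubber jaw under it just clears the seated pin. A steel ear at its side (x -13 to 3, y to 40, z 69 to 77 when down) is what the catch bolt holds.
- catch (a joint): Travel of the yellow safety catch (m) along station +y, away from the lever. 0: fully home, bolt over the lever's ear; 0.040: fully back against its end stop. Stays where it is left; 2 to 3 N moves it.
- catch_grip (a point): On the axis of the yellow catch's upright post, at z 115; the post is 18 in diameter, z 90 to 135, at station x -5, y 100 when home, y 140 fully back. The flat bolt under it (14 wide, z 80 to 90) reaches from 82 before to 30 beyond the post. It slides in a blue guide block: x -25 to 15, y 67 to 117, up to z 89.
- pin: The loose hub pin, a black bored cylinder of 40 mm diameter and 100 mm length with an orange band and a white line, about 0.6 kg. Origin at its centre; its y axis is its long axis, across the track. It waits near the open end of the track between the rails, centre at station z 50. Push it at or just below mid-height: a tip pressing on its upper half jams it instead of rolling it.
- pot: Bystander: grey paint pot with a black cap, 60 mm diameter, 65 mm high, standing on the table; origin at the centre of its base.
- nut: Bystander: steel flanged wheel nut, 52 mm diameter, 36 mm high, standing; origin at the centre of its base.
- torch: Bystander: black inspection torch lying on the table, 131 mm long, 42 mm thick at the head; origin under its middle, x along it.

How it is judged (in metres and radians):
On the way, in this order (a step that is already met when the one before it is completed fails the run):
1. the catch is slid back (over 30 of its 40 mm) while the lever is down (value of joint catch above 0.03 m and value of joint lever below 0.05 rad), for 0.1 s.
2. the lever is swung open (over 0.75 rad) (value of joint lever above 0.75 rad), for 0.1 s.
3. the pin lies in the nest (within 6 mm) under the open lever (over 0.6 rad) (distance between pin and nest below 0.006 m and angle between the y axis of pin and the y axis of station, either way round below 0.06 rad and value of joint lever above 0.6 rad), for 0.2 s.
4. the lever is down (below 0.035 rad) over the seated pin (distance between pin and nest below 0.006 m and angle between the y axis of pin and the y axis of station, either way round below 0.06 rad and value of joint lever below 0.035 rad and value of joint catch above 0.015 m), for 0.1 s.
5. the catch is home again (below 10 mm) (distance between pin and nest below 0.006 m and angle between the y axis of pin and the y axis of station, either way round below 0.06 rad and value of joint lever below 0.035 rad and value of joint catch below 0.01 m), for 0.2 s.
At the end, for the whole second after the job is handed in: The pin lies at rest in the nest groove (its centre within 6 mm of the nest point, its axis within 0.06 rad of the groove), the lever is down (below 0.035 rad) and the catch is home (less than 10 mm from its stop) (all of step 5 and linear speed of pin below 0.02 m/s); the robot touches nothing.
It fails at once if the pin is lifted off its track (its centre more than 25 mm above where it lies on the track) (height (world z) of pin above 0.075 m).
It fails at once if the pin is rolled off the track (height (world z) of pin below 0.03 m).
It fails at once if the pot, the nut or the torch is moved by more than 30 mm (distance of any of pot, nut, torch from where it was at the start of the episode above 0.03 m).
It also fails if it takes over 72 s, if anything falls off the work surface, if the arm or the gripper's body presses on something with over 40 N, if the wrist force passes 120 N, or if a joint passes its speed limit or range.

## Working session

There is one attempt and no reset: what is moved stays moved. The work goes in short steps, Python scripts to look and compute and a tool call to move; the robot and the scene stay as the last step left them, time stands still between calls to the robot, and variables do not carry over. Pictures are saved under pics/ and viewed, at most 10 in all, crops included, and the job is handed in when it is done.

Besides the shell and the picture viewer there is one more tool, called in YAML: its name, and indented under it one key for each argument. arm_command: Moves the arm, as the interface text tells. Its arguments: {"type":"object","properties":{"series":{"type":"array"},"grip":{"type":"number"},"grip_force":{"type":"number"}},"required":["series"]}

```bash
mkdir -p pics; python3 - <<'E'
from cell import env, viewer
import cv2,numpy as np
print(env.get_obs())
for n in("scene","top"):
    p,d=viewer.read_camera(n); cv2.imwrite(f"pics/{n}.png",p); np.save(f"{n}_d.npy",d)
    c=viewer.calibration(n); print(n,c)
print(viewer.calibration("wrist"))
E
```

```text
{'time_s': 0.0, 'qpos': array([65.37982518, 18.44000141, -4.01485653, 83.17595496,  1.2948913 ,
       78.54201688, -3.2615826 ]), 'joint_velocities': array([ 0.01350575, -0.02174407, -0.04085102,  0.05665769, -0.08585981,
       -0.00169411,  0.03934985]), 'effort': array([-6.98691438e-04, -4.91292787e+01, -4.04252177e-01, -3.12521267e+01,
       -6.40344224e-02,  4.39421413e-02,  1.56615042e-04]), 'tool_pos': array([ 0.27880448, -0.58655426,  0.22944153]), 'tool_rot': array([-1.79887265e+02,  5.98527859e-03,  2.54277089e+01]), 'force': array([-0.09654627,  0.06318094,  0.06322981]), 'wrist_torque': array([-0.01999463,  0.00524036,  0.02571964]), 'grasp_force': 0.0, 'grip_width': 0.08696527347461282}
scene {'K': array([[550.26751408,   0.        , 317.009965  ],
       [  0.        , 550.26751408, 239.62162564],
       [  0.        ,   0.        ,   1.        ]]), 'T': array([[ 0.36104371, -0.76530216,  0.53287901,  1.06174996],
       [ 0.93249675,  0.30231902, -0.19761838, -0.13154484],
       [-0.00986169,  0.56825682,  0.82279216,  0.86276523],
       [ 0.        ,  0.        , 
[... 259 characters left out ...]

       [-0.99926437,  0.02037674, -0.03248844,  0.05616815],
       [-0.02875217,  0.16252977,  0.98628464,  0.84862809],
       [ 0.        ,  0.        ,  0.        ,  1.        ]])}
{'K': array([[417.966182  ,   0.        , 321.94260003],
       [  0.        , 417.966182  , 239.53747845],
       [  0.        ,   0.        ,   1.        ]]), 'hand_eye': array([[ 3.93908537e-04,  9.59661807e-01,  2.81156649e-01,
         7.69144474e-02],
       [ 9.99999895e-01, -3.11876249e-04, -3.36512655e-04,
         2.43124205e-04],
       [-2.35252262e-04,  2.81156752e-01, -9.59661829e-01,
        -1.54250940e-01],
       [ 0.00000000e+00,  0.00000000e+00,  0.00000000e+00,
         1.00000000e+00]])}
```

View pics/scene.png

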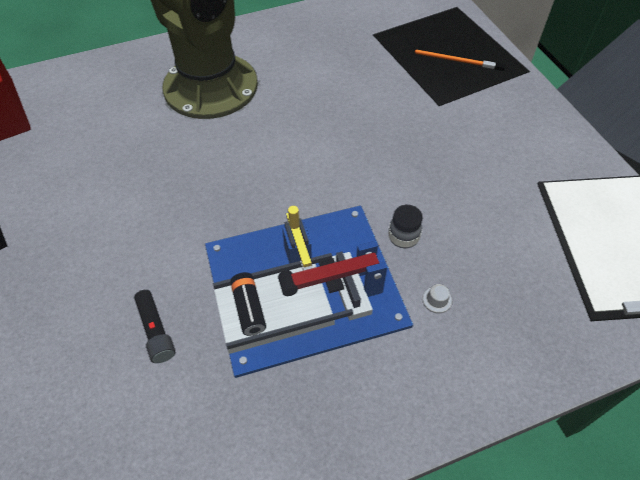

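View pics/top.png

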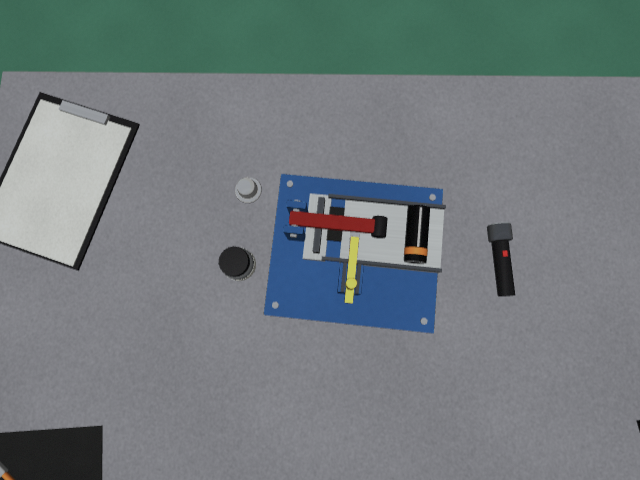

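The scene view shows the station with the pin near the track's open end at (247,305), post top (293,212) and knob (288,283). The top view shows the pin at (417,234), post (351,283), knob (380,226), and the torch, pot and nut clear of the plate. Next I get the station frame.

```bash
cat > h.py <<'E'
import numpy as np, cv2
from cell import env, viewer
def cast(n,u,v,z):
    c=viewer.calibration(n);K,T=c["K"],c["T"]
    d=np.array([(u-K[0,2])/K[0,0],-(v-K[1,2])/K[1,1],-1.])
    d=T[:3,:3]@d;o=T[:3,3]
    return o+d*(z-o[2])/d[2]
E
python3 - <<'E'
from h import *
for n in("top","scene"):
    p=cv2.imread(f"pics/{n}.png");hsv=cv2.cvtColor(p,cv2.COLOR_BGR2HSV)
    roi=np.zeros(p.shape[:2],np.uint8)
    roi[(slice(160,345) if n=="top" else slice(200,380)),200:460]=255
    m=cv2.inRange(hsv,(100,120,40),(130,255,255))&roi
    cs=max(cv2.findContours(m,0,2)[0],key=cv2.contourArea)
    hull=cv2.convexHull(cs); q=cv2.approxPolyDP(hull,6,True)[:,0]
    P=np.array([cast(n,*a,.012)[:2] for a in q]); print(n,q.tolist(),P.round(4).tolist())
    if n=="top" or len(q)==4: print("rect",cv2.minAreaRect((np.array([cast(n,*a,.012)[:2] for a in hull[:,0]])*1000).astype(np.float32)))
    y=cv2.inRange(hsv,(22,120,80),(35,255,255))&roi
    Y=np.argwhere(y)[:,::-1]
    print("yellow box",Y.min(0),Y.max(0), cv2.minAreaRect(Y.astype(np.float32)))
    r=(cv2.inRange(hsv,(0,150,60),(8,255,255))|cv2.inRange(hsv,(172,150,60),(180,255,255)))&roi
    R=np.argwhere(r)[:,::-1]; print("red",[cast(n,*a,.091).round(4)[:2].tolist() for a in cv2.boxPoints(cv2.minAreaRect(R.astype(np.float32)))])
    o=cv2.inRange(hsv,(8,150,60),(20,255,255))&roi
    O=np.argwhere(o)[:,::-1]; print("orange",O.mean(0))
p=cv2.imread("pics/top.png")[165:345,250:460]
cv2.imwrite("pics/topc.png",cv2.resize(p,None,fx=3.3,fy=3.3,interpolation=2))
E
```

```text
top [[282, 174], [442, 189], [433, 332], [264, 313]] [[0.7325, 0.1551], [0.7081, -0.1487], [0.4429, -0.1277], [0.4688, 0.178]]
rect ((587.604248046875, 14.710281372070312), (308.0008850097656, 267.1164245605469), 85.3770751953125)
yellow box [345 237] [358 302] ((352.2254333496094, 269.5205078125), (10.321073532104492, 65.63841247558594), 5.194429397583008)
red [[0.6185, 0.1313], [0.6438, 0.1298], [0.6325, -0.0151], [0.6075, -0.0129]]
orange [415.60571429 250.20571429]
scene [[360, 206], [411, 326], [235, 376], [230, 354], [302, 220]] [[0.467, 0.1801], [0.7348, 0.1566], [0.7107, -0.1459], [0.6715, -0.143], [0.4573, 0.0625]]
yellow box [287 206] [311 266] ((298.0912780761719, 235.99485778808594), (61.629127502441406, 11.938627243041992), 75.46554565429688)
red [[0.5867, -0.1058], [0.6222, 0.1366], [0.6525, 0.1284], [0.6167, -0.1093]]
orange [242.00729927 282.12408759]
```

View pics/topc.png

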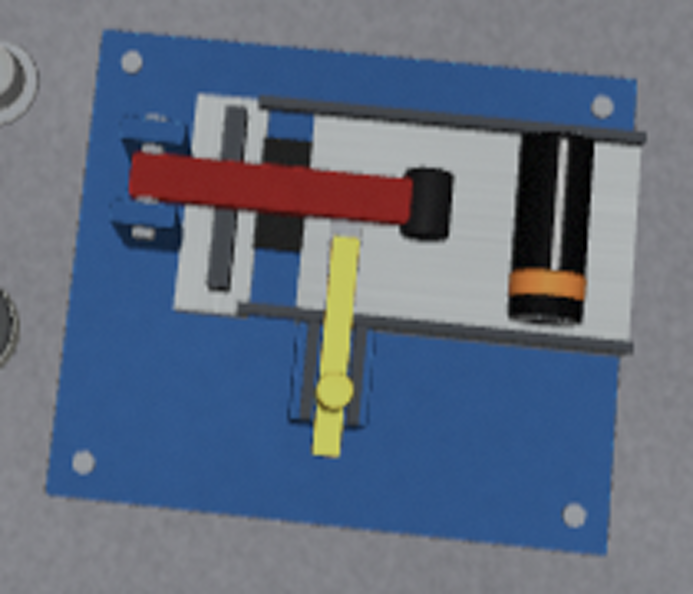

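```bash
python3 - <<'E'
from h import *
a=np.radians(85.4);ex=np.array([np.cos(a),np.sin(a)]);ey=np.array([-ex[1],ex[0]])
def o(n,u,v,x,y,z): 
    P=cast(n,u,v,z/1000)[:2]; print(n,x,y,P.round(4),"origin",(P-ex*x/1e3-ey*y/1e3).round(4))
o("top",351.2,283.5,-5,100,135)
o("scene",293.3,210.5,-5,100,135)
o("top",379.4,227.1,-45,0,95)
a1=cast("top",445.5,206.8,.042)[:2];a2=cast("top",441.5,270.8,.042)[:2]
print(a1,a2,(a1+a2)/2+ex*.165)
print("pin",cast("top",417,235,.062),cast("top",421.0,206,.05),cast("top",415.5,262,.05))
E
```

```text
top -5 100 [0.518  0.0252] origin [0.618  0.0222]
scene -5 100 [0.5208 0.0278] origin [0.6209 0.0247]
top -45 0 [ 0.6164 -0.0226] origin [0.62   0.0223]
[ 0.66643085 -0.14699417] [ 0.55031906 -0.13766185] [0.62160777 0.02214051]
pin [ 0.61008713 -0.09154144  0.062     ] [ 0.66514748 -0.10144721  0.05      ] [ 0.56399768 -0.09069418  0.05      ]
```

arm_command:
  series:
    - [[18,-17,-4],-0.1]
    - [[48,-45,-8],-0.24]
    - [[82,-77,-12],-0.38]
    - [[118,-111,-16],-0.52]
    - [[152,-142,-20],-0.66]
  grip: -1
  grip_force: 20

```text
time_s: 0.6
tool_pos: [0.3558, -0.3912, 0.2503]
tool_rot: [-180.0, -0.0, 63.6]
force: [0.7, 0.0, -0.3]
grip_width: 0.0868
grasp_force: 0.0
```

```bash
cat >> h.py <<'E'
from scipy.spatial.transform import Rotation as R
O=np.array([.620,.0225,0]);YAW=85.4
S=R.from_euler("z",YAW,degrees=True)
def w2s(p): return S.inv().apply(np.array(p)-O)*1e3
def go(x,y,z):
    "tool-axis shift (mm) from measured TCP to station point (mm), and turn"
    ob=env.get_obs();T=R.from_euler("xyz",ob["tool_rot"],degrees=True)
    d=(O+S.apply(np.array([x,y,z])/1e3)-ob["tool_pos"])*1e3
    print("t",round(ob["time_s"],2),"st",w2s(ob["tool_pos"]).round(1),"rpy",ob["tool_rot"].round(2),"F",ob["force"].round(1),"w",round(ob["grip_width"],4),ob["grasp_force"])
    print("shift",T.inv().apply(d).round(1),"turn",round(np.radians(ob["tool_rot"][2]-YAW),3))
E
python3 -c "
from h import *
go(-5,100,220)"
```

```text
t 0.6 st [-433.6  230.2  250.3] rpy [-1.7996e+02 -2.0000e-02  6.3590e+01] F [ 0.7  0.  -0.3] w 0.0868 0.0
shift [446.2 -38.4  30.4] turn -0.381
```

arm_command:
  series:
    - [[45,-4,3],-0.1]
    - [[92,-8,6],-0.2]
    - [[140,-12,9],-0.3]
    - [[188,-16,12],-0.38]
    - [[236,-20,16],-0.38]

```text
time_s: 1.1
tool_pos: [0.444, -0.1719, 0.2344]
tool_rot: [180.0, 0.0, 85.1]
force: [1.5, -0.1, -0.7]
grip_width: 0.0871
grasp_force: 0.0
```

```bash
python3 -c "
from h import *
go(-5,100,220)"
```

```text
t 1.1 st [-207.9  159.9  234.4] rpy [1.7999e+02 3.0000e-02 8.5100e+01] F [ 1.5 -0.1 -0.7] w 0.0871 0.0
shift [203.2  58.8  14.3] turn -0.005
```

arm_command:
  series:
    - [[46,13,3],-0.005]
    - [[92,26,6],-0.005]
    - [[138,40,10],-0.005]
    - [[180,52,13],-0.005]
    - [[203,59,14],-0.005]

```text
time_s: 1.6
tool_pos: [0.5203, 0.0279, 0.2202]
tool_rot: [-180.0, -0.1, 85.6]
force: [0.1, -0.1, 1.0]
grip_width: 0.087
grasp_force: 0.0
```

arm_command:
  series:
    - [[0,0,0],0]
    - [[0,0,0],0]
    - [[0,0,0],0]
    - [[0,0,0],0]
    - [[0,0,0],0]

```text
time_s: 2.1
tool_pos: [0.52, 0.022, 0.2206]
tool_rot: [180.0, 0.0, 85.2]
force: [-0.3, 0.9, -0.1]
grip_width: 0.087
grasp_force: 0.0
```

```bash
cat >> h.py <<'E'
def wrist(name):
    ob=env.get_obs();p,d=viewer.read_camera("wrist");c=viewer.calibration("wrist")
    T=np.eye(4);T[:3,:3]=R.from_euler("xyz",ob["tool_rot"],degrees=True).as_matrix();T[:3,3]=ob["tool_pos"]
    T=T@c["hand_eye"];cv2.imwrite(f"pics/{name}.png",p)
    def ws(u,v,z):
        K=c["K"];r=T[:3,:3]@np.array([(u-K[0,2])/K[0,0],-(v-K[1,2])/K[1,1],-1.]);o=T[:3,3]
        return w2s(o+r*(z/1e3-o[2])/r[2])
    return p,d,ws,T
E
python3 -c "
from h import *
go(-5,100,115)
p,d,ws,T=wrist('w1')
np.save('T1.npy',T)
hsv=cv2.cvtColor(p,cv2.COLOR_BGR2HSV)
y=cv2.inRange(hsv,(22,120,80),(35,255,255));Y=np.argwhere(y)[:,::-1];print(Y.min(0),Y.max(0))
"
```

```text
t 2.1 st [ -8.5  99.6 220.6] rpy [1.800e+02 3.000e-02 8.518e+01] F [-0.3  0.9 -0.1] w 0.087 0.0
shift [  3.6  -0.4 105.6] turn -0.004
[ 73 211] [569 365]
```

View pics/w1.png

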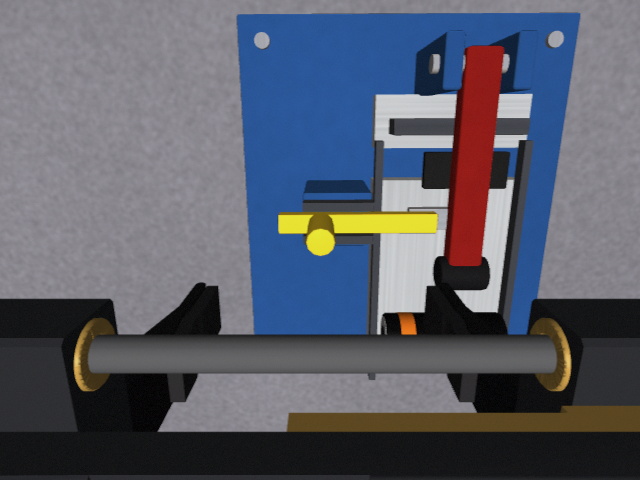

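The wrist view shows the post top centre at (321,242), the knob at about (464,273) and the lever straight ahead; the fingers straddle the post line.

```bash
python3 -c "
from h import *
T=np.load('T1.npy');K=viewer.calibration('wrist')['K']
def ws(u,v,z):
    r=T[:3,:3]@np.array([(u-K[0,2])/K[0,0],-(v-K[1,2])/K[1,1],-1.]);o=T[:3,3]
    return w2s(o+r*(z/1e3-o[2])/r[2]).round(1)
print(ws(321,242,135),'exp -5 100'); print(ws(462,268,95),'exp ~-45 0'); print(ws(485,48,91),'arm far end y0', ws(465,262,91))
print(ws(378,142,42),ws(370,330,42),'rail near outer',ws(524,142,42))
"
```

```text
[ -3.6 100.2 135. ] exp -5 100
[-35.3   0.   95. ] exp ~-45 0
[109.2  -2.5  91. ] arm far end y0 [-32.2  -3.2  91. ]
[49.4 55.9 42. ] [-113.1   57.4   42. ] rail near outer [ 49.  -57.5  42. ]
```

arm_command:
  series:
    - [[2,0,25],0]
    - [[4,0,55],0]
    - [[4,0,85],0]
    - [[4,0,105],0]
    - [[4,0,112],0]

```text
time_s: 2.65
tool_pos: [0.5189, 0.0267, 0.1064]
tool_rot: [-179.8, 0.0, 85.3]
force: [-0.3, -0.1, 0.2]
grip_width: 0.0866
grasp_force: 0.0
```

arm_command:
  series:
    - [[0,0,0],0]
    - [[0,0,0],0]
    - [[0,0,0],0]
    - [[0,0,0],0]
    - [[0,0,0],0]
  grip: 1

```text
time_s: 3.15
tool_pos: [0.521, 0.0272, 0.1092]
tool_rot: [179.9, 0.0, 85.3]
force: [-0.0, -0.1, 0.0]
grip_width: 0.0549
grasp_force: 0.0
```

```bash
python3 -c "
from h import *
go(-5,140,108)"
```

```text
t 3.15 st [ -3.2  99.1 109.2] rpy [1.7993e+02 1.0000e-02 8.5300e+01] F [-0.  -0.1  0. ] w 0.0549 0.0
shift [ -1.9 -40.9   1.2] turn -0.002
```

arm_command:
  series:
    - [[0,0,0],0]
    - [[0,0,0],0]
    - [[0,0,0],0]
    - [[0,0,0],0]
    - [[0,0,0],0]

```text
time_s: 3.65
tool_pos: [0.5202, 0.0273, 0.1084]
tool_rot: [-180.0, 0.0, 85.3]
force: [-0.8, 0.5, 0.9]
grip_width: 0.0176
grasp_force: 20.0
```

arm_command:
  series:
    - [[0,0,0],0]
    - [[0,0,0],0]
    - [[0,0,0],0]
    - [[0,-4,0],0]
    - [[0,-8,0],0]

```text
time_s: 4.15
tool_pos: [0.5129, 0.0279, 0.1085]
tool_rot: [179.9, -0.0, 85.3]
force: [2.6, -0.5, -1.4]
grip_width: 0.0175
grasp_force: 20.0
```

arm_command:
  series:
    - [[0,-8,0],0]
    - [[0,-16,0],0]
    - [[0,-24,0],0]
    - [[0,-31,0],0]
    - [[0,-35,0],0]

```text
time_s: 4.65
tool_pos: [0.4833, 0.0303, 0.1088]
tool_rot: [179.1, -0.1, 85.3]
force: [29.4, -1.7, -30.0]
grip_width: 0.0174
grasp_force: 20.1
```

```bash
python3 -c "
from h import *
go(-5,140,108)"
```

```text
t 4.65 st [ -3.2 136.9 108.8] rpy [ 1.791e+02 -1.000e-01  8.529e+01] F [ 29.4  -1.7 -30. ] w 0.0174 20.064272969320882
shift [-1.8 -3.1  0.8] turn -0.002
```

arm_command:
  series:
    - [[0,3,0],0]
    - [[0,4,0],0]
    - [[0,4,0],0]
    - [[0,4,0],0]
    - [[0,4,0],0]
  grip: -1

```text
time_s: 5.15
tool_pos: [0.4812, 0.0306, 0.1085]
tool_rot: [-180.0, 0.0, 85.3]
force: [0.1, 0.2, 0.2]
grip_width: 0.0494
grasp_force: 0.0
```

```bash
python3 -c "
from h import *
go(-45,0,160)"
```

```text
t 5.15 st [ -3.1 139.  108.5] rpy [-1.7996e+02  2.0000e-02  8.5320e+01] F [0.1 0.2 0.2] w 0.0494 0.0
shift [-41.7 139.1 -51.6] turn -0.001
```

arm_command:
  series:
    - [[0,0,-20],0]
    - [[0,2,-50],0]
    - [[-20,45,-52],0]
    - [[-42,92,-52],0]
    - [[-42,130,-52],0]

```text
time_s: 5.65
tool_pos: [0.6095, -0.0272, 0.1609]
tool_rot: [179.9, 0.2, 85.0]
force: [0.4, -0.4, 0.2]
grip_width: 0.0846
grasp_force: 0.0
```

arm_command:
  series:
    - [[0,9,0],0]
    - [[0,9,0],0]
    - [[0,9,0],0]
    - [[0,9,0],0]
    - [[0,9,0],0]

```text
time_s: 6.15
tool_pos: [0.6158, -0.0224, 0.1611]
tool_rot: [180.0, 0.1, 85.3]
force: [-0.4, 0.0, 0.7]
grip_width: 0.0872
grasp_force: 0.0
```

```bash
python3 -c "
from h import *
p,d=viewer.read_camera('scene')
cv2.imwrite('pics/s2.png',cv2.resize(p[180:400,180:440],None,fx=2.5,fy=2.5))
go(-45,0,71)"
```

```text
t 6.2 st [-45.2   0.3 161.1] rpy [1.7997e+02 6.0000e-02 8.5340e+01] F [-0.5  0.6 -0.7] w 0.087 0.0
shift [ 0.3  0.3 90.1] turn -0.001
```

View pics/s2.png

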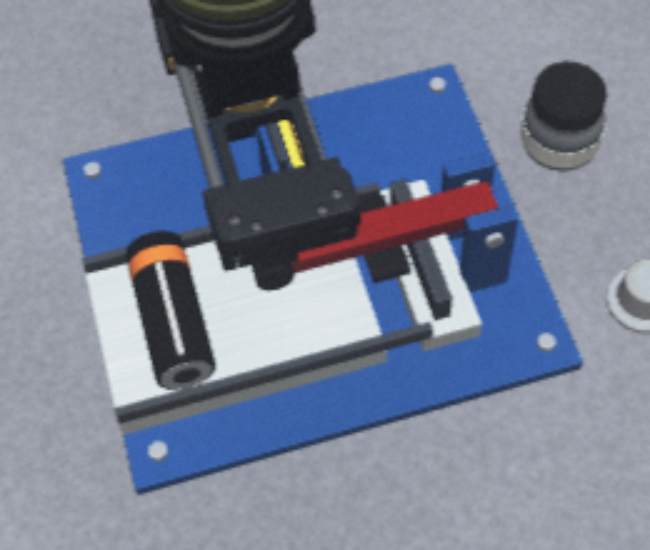

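The view shows the tool over the knob, the bolt drawn back clear of the lever, and the pin undisturbed at (172,310).

arm_command:
  series:
    - [[0,0,25],0]
    - [[0,0,55],0]
    - [[0,0,78],0]
    - [[0,0,88],0]
    - [[0,0,90],0]
  grip_force: 30

```text
time_s: 6.7
tool_pos: [0.6157, -0.0228, 0.0696]
tool_rot: [-179.9, 0.0, 85.3]
force: [-0.1, -0.6, -0.1]
grip_width: 0.0871
grasp_force: 0.0
```

arm_command:
  series:
    - [[0,0,0],0]
    - [[0,0,0],0]
    - [[0,0,0],0]
    - [[0,0,0],0]
    - [[0,0,0],0]
  grip: 1

```text
time_s: 7.2
tool_pos: [0.617, -0.0228, 0.071]
tool_rot: [180.0, 0.0, 85.3]
force: [0.1, 0.5, -0.3]
grip_width: 0.0549
grasp_force: 0.0
```

arm_command:
  series:
    - [[0,0,0],0]
    - [[0,0,0],0]
    - [[0,0,0],0]
    - [[0,0,0],0]
    - [[0,0,0],0]

```text
time_s: 7.7
tool_pos: [0.6199, -0.0231, 0.0712]
tool_rot: [179.6, -0.0, 85.3]
force: [7.7, 0.3, -4.2]
grip_width: 0.036
grasp_force: 30.0
```

```bash
python3 -c "
from h import *
go(-45,0,71)
for t in np.arange(0,.951,.05): print(round(t,2),round(145*(1-np.cos(t)),1),round(-145*np.sin(t),1))"
```

```text
t 7.7 st [-45.4  -3.6  71.2] rpy [ 1.796e+02 -4.000e-02  8.530e+01] F [ 7.7  0.3 -4.2] w 0.036 30.01643446041271
shift [ 0.4 -3.6  0.2] turn -0.002
0.0 0.0 -0.0
0.05 0.2 -7.2
0.1 0.7 -14.5
0.15 1.6 -21.7
0.2 2.9 -28.8
0.25 4.5 -35.9
0.3 6.5 -42.9
0.35 8.8 -49.7
0.4 11.4 -56.5
0.45 14.4 -63.1
0.5 17.8 -69.5
0.55 21.4 -75.8
0.6 25.3 -81.9
0.65 29.6 -87.8
0.7 34.1 -93.4
0.75 38.9 -98.8
0.8 44.0 -104.0
0.85 49.3 -108.9
0.9 54.9 -113.6
0.95 60.7 -117.9
```

arm_command:
  series:
    - [[0,3,-7],0]
    - [[1,4,-15],0]
    - [[2,4,-25],0]
    - [[4,4,-36],0]
    - [[8,4,-48],0]

```text
time_s: 8.2
tool_pos: [0.6206, -0.0159, 0.1189]
tool_rot: [-179.9, 0.1, 85.3]
force: [2.1, -3.3, -8.0]
grip_width: 0.0353
grasp_force: 30.0
```

arm_command:
  series:
    - [[5,0,-12],0]
    - [[11,0,-23],0]
    - [[18,0,-34],0]
    - [[26,0,-45],0]
    - [[33,0,-53],0]

```text
time_s: 8.7
tool_pos: [0.6232, 0.0166, 0.1728]
tool_rot: [-179.9, 0.2, 85.3]
force: [-2.0, -4.5, -5.5]
grip_width: 0.0357
grasp_force: 30.0
```

arm_command:
  series:
    - [[5,0,-5],0]
    - [[10,0,-10],0]
    - [[14,0,-13],0]
    - [[16,0,-15],0]
    - [[16,0,-15],0]

```text
time_s: 9.2
tool_pos: [0.6245, 0.0331, 0.1879]
tool_rot: [-179.9, 0.2, 85.3]
force: [-2.7, -4.0, -1.6]
grip_width: 0.0358
grasp_force: 30.0
```

```bash
python3 -c "
from h import *
go(10,-3,185)"
```

```text
t 9.2 st [ 10.9  -3.7 187.9] rpy [-1.7993e+02  1.5000e-01  8.5290e+01] F [-2.7 -4.  -1.6] w 0.0358 29.996931203640997
shift [-0.9 -0.7  2.9] turn -0.002
```

arm_command:
  series:
    - [[0,0,0],0]
    - [[0,0,0],0]
    - [[0,0,0],0]
    - [[0,0,0],0]
    - [[0,0,-5],0]
  grip: -1

```text
time_s: 9.7
tool_pos: [0.6251, 0.0341, 0.1914]
tool_rot: [-180.0, -0.0, 85.3]
force: [-0.8, -0.0, 0.1]
grip_width: 0.0677
grasp_force: 0.0
```

arm_command:
  series:
    - [[0,0,-20],0]
    - [[0,0,-48],0]
    - [[-40,0,-52],0]
    - [[-88,0,-52],0]
    - [[-135,0,-50],0]

```text
time_s: 10.2
tool_pos: [0.6147, -0.1017, 0.2429]
tool_rot: [179.9, 0.0, 85.4]
force: [1.4, 0.4, -0.4]
grip_width: 0.0869
grasp_force: 0.0
```

arm_command:
  series:
    - [[-30,0,20],0]
    - [[-36,0,50],0]
    - [[-36,0,60],0]
    - [[-36,0,60],0]
    - [[-36,0,60],0]
  grip: 0.08

```text
time_s: 10.7
tool_pos: [0.6123, -0.1347, 0.1828]
tool_rot: [179.9, -0.0, 85.4]
force: [-0.1, 0.3, 0.3]
grip_width: 0.0551
grasp_force: 0.0
```

```bash
python3 -c "
from h import *
p,d=viewer.read_camera('scene')
cv2.imwrite('pics/s3.png',cv2.resize(p[140:400,180:440],None,fx=2.3,fy=2.3))
go(-162,-2,46)"
```

```text
t 10.75 st [-157.5   -5.2  183.3] rpy [ 1.7985e+02 -2.0000e-02  8.5450e+01] F [-0.5 -0.2 -0.7] w 0.051 0.0
shift [ -4.6  -3.6 137.3] turn 0.001
```

View pics/s3.png

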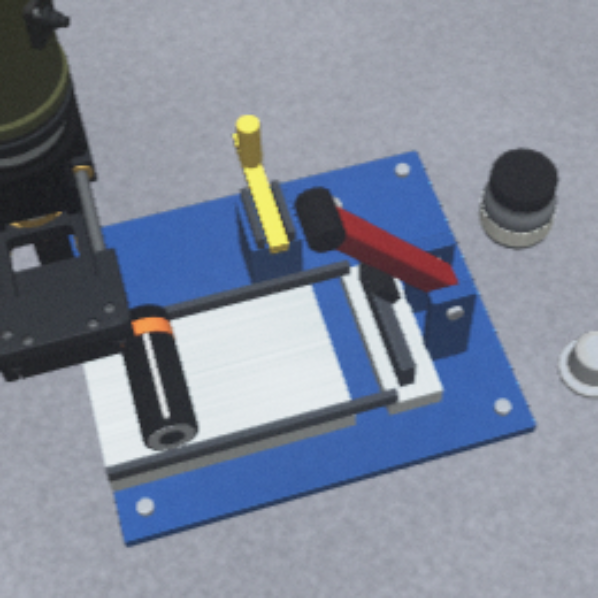

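```bash
python3 -c "
from h import *
ob=env.get_obs();t=w2s(ob['tool_pos'])
for n in('scene','top'):
    p,d=viewer.read_camera(n);c=viewer.calibration(n);K,T=c['K'],c['T']
    v,u=np.nonzero(d>0);D=d[v,u]
    P=np.c_[(u-K[0,2])/K[0,0]*D,-(v-K[1,2])/K[1,1]*D,-D]@T[:3,:3].T+T[:3,3]
    Q=w2s(P)-t
    for z in range(-10,400,20):
        m=(Q[:,2]>z)&(Q[:,2]<z+20)&(abs(Q[:,0])<140)&(abs(Q[:,1])<130)
        if m.sum()>8: print(n,z,m.sum(),np.percentile(Q[m],[1,50,99],axis=0)[:,:2].round(0).tolist())
"
```

```text
scene -10 19 [[-10.0, 25.0], [1.0, 27.0], [12.0, 33.0]]
scene 10 114 [[-9.0, 25.0], [2.0, 27.0], [12.0, 32.0]]
scene 50 150 [[-35.0, -87.0], [2.0, -86.0], [37.0, 32.0]]
scene 70 1401 [[-36.0, -92.0], [5.0, -38.0], [38.0, 38.0]]
scene 90 2378 [[-35.0, -95.0], [0.0, -75.0], [37.0, -10.0]]
scene 110 423 [[-23.0, -18.0], [3.0, -13.0], [27.0, -1.0]]
scene 130 185 [[-21.0, -18.0], [8.0, -14.0], [26.0, 0.0]]
scene 150 247 [[-36.0, -37.0], [4.0, -28.0], [38.0, -5.0]]
scene 170 717 [[-35.0, -37.0], [4.0, -27.0], [37.0, 2.0]]
scene 190 724 [[-35.0, -38.0], [3.0, -32.0], [38.0, -5.0]]
scene 210 937 [[-35.0, -37.0], [3.0, -30.0], [37.0, 0.0]]
scene 230 804 [[-33.0, -36.0], [1.0, -31.0], [35.0, -9.0]]
scene 250 995 [[-33.0, -36.0], [5.0, -30.0], [42.0, -11.0]]
scene 270 1078 [[-33.0, -36.0], [5.0, -30.0], [36.0, -7.0]]
scene 290 1100 [[-33.0, -36.0], [3.0, -31.0], [36.0, -6.0]]
scene 310 1453 [[-31.0, -38.0], [2.0, -28.0], [34.0, -14.0]]
scene 330 818 [[-41.0, -43.0], [2.0, -35.0], [46.0, -16.0]]
scene 350 1949 [[-42.0, -46.0], [3.0, -39.0], [48.0, -20.0]]
scene 370 3074 [[-42.0, -44.0], [2.0, -3
[... 559 characters left out ...]
 38.0], [36.0, 51.0]]
top 170 296 [[-15.0, -19.0], [24.0, 24.0], [36.0, 38.0]]
top 190 700 [[-19.0, -24.0], [26.0, 26.0], [36.0, 39.0]]
top 210 623 [[-13.0, -19.0], [25.0, 24.0], [34.0, 37.0]]
top 230 620 [[-6.0, -13.0], [26.0, 23.0], [35.0, 37.0]]
top 250 798 [[3.0, -26.0], [31.0, 14.0], [40.0, 36.0]]
top 270 678 [[14.0, -26.0], [30.0, 12.0], [35.0, 34.0]]
top 290 251 [[24.0, -12.0], [33.0, 10.0], [35.0, 26.0]]
top 310 120 [[38.0, -12.0], [40.0, 20.0], [45.0, 40.0]]
top 330 1219 [[36.0, -29.0], [43.0, 25.0], [47.0, 71.0]]
top 350 2232 [[32.0, -38.0], [43.0, 30.0], [47.0, 86.0]]
top 370 4059 [[5.0, -33.0], [39.0, 36.0], [47.0, 126.0]]
top 390 11065 [[5.0, -24.0], [32.0, 35.0], [44.0, 127.0]]
```

arm_command:
  series:
    - [[-3,-2,30],0]
    - [[-5,-3,70],0]
    - [[-5,-3,110],0]
    - [[-5,-3,131],0]
    - [[-5,-3,137],0]

```text
time_s: 11.35
tool_pos: [0.6066, -0.1407, 0.0424]
tool_rot: [-179.8, -0.0, 85.4]
force: [-0.6, 0.3, -0.6]
grip_width: 0.04
grasp_force: 0.0
```

arm_command:
  series:
    - [[0,0,0],0]
    - [[0,0,0],0]
    - [[0,0,0],0]
    - [[0,0,0],0]
    - [[0,0,0],0]

```text
time_s: 11.85
tool_pos: [0.6085, -0.1417, 0.0455]
tool_rot: [179.9, 0.0, 85.3]
force: [-0.4, 0.8, 0.7]
grip_width: 0.0401
grasp_force: 0.0
```

```bash
python3 -c "
from h import *
go(-95,-2,46)"
```

```text
t 11.85 st [-164.5   -1.7   45.5] rpy [1.7992e+02 3.0000e-02 8.5290e+01] F [-0.4  0.8  0.7] w 0.0401 0.0
shift [69.5  0.2 -0.6] turn -0.002
```

arm_command:
  series:
    - [[6,0,0],0]
    - [[13,0,0],0]
    - [[21,0,0],0]
    - [[30,0,0],0]
    - [[40,0,0],0]

```text
time_s: 12.35
tool_pos: [0.6114, -0.101, 0.0447]
tool_rot: [180.0, 0.0, 85.3]
force: [-1.0, -0.7, 1.8]
grip_width: 0.0396
grasp_force: 0.4
```

arm_command:
  series:
    - [[12,0,0],0]
    - [[25,0,0],0]
    - [[38,0,0],0]
    - [[51,0,0],0]
    - [[64,0,0],0]

```text
time_s: 12.85
tool_pos: [0.6164, -0.0362, 0.0444]
tool_rot: [-180.0, -0.0, 85.3]
force: [-0.1, -1.6, 0.9]
grip_width: 0.0404
grasp_force: 0.4
```

arm_command:
  series:
    - [[0,0,0],0]
    - [[0,0,0],0]
    - [[-5,0,0],0]
    - [[-10,0,0],0]
    - [[-15,0,0],0]

```text
time_s: 13.35
tool_pos: [0.6151, -0.0544, 0.0444]
tool_rot: [-180.0, 0.0, 85.2]
force: [-0.2, -0.1, 0.8]
grip_width: 0.0403
grasp_force: 0.0
```

```bash
python3 -c "
from h import *
p,d=viewer.read_camera('scene')
cv2.imwrite('pics/s4.png',cv2.resize(p[140:400,180:440],None,fx=2.3,fy=2.3))
go(-55,-2,46)"
```

```text
t 13.4 st [-78.2  -1.4  44.4] rpy [-1.7999e+02  8.0000e-02  8.5150e+01] F [-0.  -0.2  0.6] w 0.04 0.0
shift [23.2  0.5 -1.7] turn -0.004
```

View pics/s4.png

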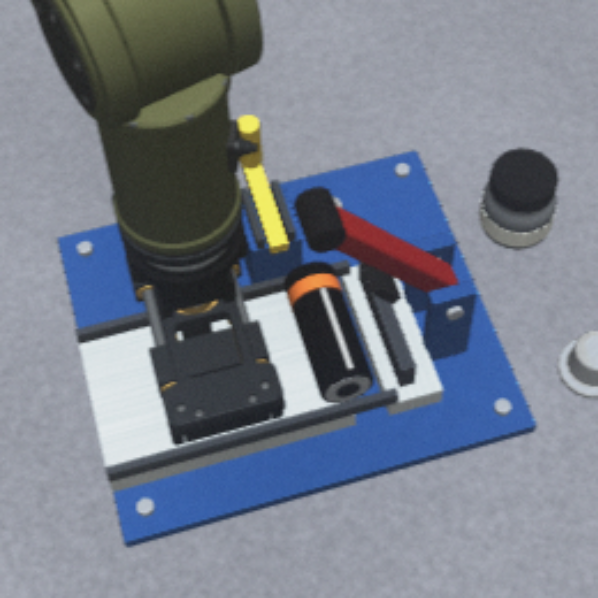

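The pin (end bore at (348,388)) appears to lie in the groove beneath the open lever; checking numerically after it settles.

```bash
python3 -c "
from h import *
p,d=viewer.read_camera('scene')
hsv=cv2.cvtColor(p,cv2.COLOR_BGR2HSV)
print(w2s(cast('scene',331.3,308.7,.0452)),w2s(cast('scene',331.3,308.7,.05)))
c=viewer.calibration('scene');K,T=c['K'],c['T']
v,u=np.nonzero(d>0);D=d[v,u]
P=np.c_[(u-K[0,2])/K[0,0]*D,-(v-K[1,2])/K[1,1]*D,-D]@T[:3,:3].T+T[:3,3];Q=w2s(P)
m=(Q[:,0]>-10)&(Q[:,0]<50)&(Q[:,2]>52)&(Q[:,2]<80)
for a,b in((-45,-25),(-25,0),(0,20),(20,45)):
    n=m&(Q[:,1]>a)&(Q[:,1]<b);q=Q[n]; 
    A=np.c_[2*q[:,[0,2]],np.ones(len(q))];s=np.linalg.lstsq(A,(q[:,[0,2]]**2).sum(1),rcond=None)[0]
    print(a,n.sum(),'top z',np.percentile(q[:,2],98).round(1),'circle',s[:2].round(1))
go(10,-3,250)
"
```

```text
[ 18.0914875  -49.74168037  45.2       ] [ 17.29177293 -52.10737537  50.        ]
-45 255 top z 73.3 circle [19.2 53.4]
-25 302 top z 73.4 circle [19.4 53. ]
0 238 top z 73.0 circle [19.3 53.2]
20 282 top z 73.6 circle [19.4 53.4]
t 13.45 st [-77.6  -1.3  44.4] rpy [-1.7999e+02  6.0000e-02  8.5150e+01] F [ 0.5 -0.3  0.3] w 0.0402 0.0
shift [  87.4    1.2 -205.7] turn -0.004
```

```bash
cat >> h.py <<'E'
def pin():
    p,d=viewer.read_camera('scene');c=viewer.calibration('scene');K,T=c['K'],c['T']
    v,u=np.nonzero(d>0);D=d[v,u]
    P=np.c_[(u-K[0,2])/K[0,0]*D,-(v-K[1,2])/K[1,1]*D,-D]@T[:3,:3].T+T[:3,3];Q=w2s(P)
    m=(Q[:,0]>-30)&(Q[:,0]<52)&(Q[:,2]>50)&(Q[:,2]<80)
    for a,b in((-45,-20),(20,45)):
        q=Q[m&(Q[:,1]>a)&(Q[:,1]<b)]
        A=np.c_[2*q[:,[0,2]],np.ones(len(q))];s=np.linalg.lstsq(A,(q[:,[0,2]]**2).sum(1),rcond=None)[0]
        print(a,len(q),'top z',np.percentile(q[:,2],98).round(1),'circle',s[:2].round(1))
E
python3 -c "
from h import *
for i in range(5): pin()
go(10,-3,250)"
```

```text
-45 320 top z 73.2 circle [21.2 53.5]
20 282 top z 73.2 circle [21.4 52.8]
-45 315 top z 73.1 circle [24.6 52.4]
20 284 top z 73.2 circle [24.5 52.6]
-45 315 top z 70.1 circle [30.8 49.6]
20 286 top z 70.2 circle [30.7 50.1]
-45 300 top z 68.9 circle [33.4 49. ]
20 273 top z 69.1 circle [32.9 49.2]
-45 312 top z 68.4 circle [32.7 48.4]
20 271 top z 68.1 circle [32.7 48.4]
t 13.7 st [-75.1  -1.3  44.6] rpy [ 1.800e+02 -1.000e-02  8.532e+01] F [ 0.4  0.3 -0.2] w 0.0402 0.0
shift [  85.1    1.6 -205.4] turn -0.001
```

The pin dropped into the nest. Next I regrip the open lever's knob.

arm_command:
  series:
    - [[-5,0,-40],0]
    - [[-5,0,-88],0]
    - [[-5,0,-136],0]
    - [[-5,0,-184],0]
    - [[0,1,-210],0]
  grip: -1

```text
time_s: 14.2
tool_pos: [0.6177, -0.053, 0.2595]
tool_rot: [179.7, 0.1, 85.3]
force: [0.7, -1.0, -0.3]
grip_width: 0.0722
grasp_force: 0.0
```

arm_command:
  series:
    - [[40,1,0],0]
    - [[80,1,0],0]
    - [[85,1,10],0]
    - [[85,1,35],0]
    - [[85,1,55],0]

```text
time_s: 14.7
tool_pos: [0.624, 0.0327, 0.1986]
tool_rot: [180.0, 0.0, 85.4]
force: [0.6, -0.4, -0.7]
grip_width: 0.0867
grasp_force: 0.0
```

```bash
python3 -c "
from h import *
go(10.5,-3.5,188)"
```

```text
t 14.7 st [ 10.4  -3.2 198.6] rpy [1.800e+02 2.000e-02 8.541e+01] F [ 0.6 -0.4 -0.7] w 0.0867 0.0
shift [ 0.1  0.3 10.6] turn 0.0
```

arm_command:
  series:
    - [[0,0,6],0]
    - [[0,0,11],0]
    - [[0,0,11],0]
    - [[0,0,11],0]
    - [[0,0,11],0]
  grip: 1

```text
time_s: 15.2
tool_pos: [0.6248, 0.0318, 0.1896]
tool_rot: [179.9, -0.0, 85.3]
force: [0.4, 0.4, -0.9]
grip_width: 0.0551
grasp_force: 0.0
```

arm_command:
  series:
    - [[0,0,0],0]
    - [[0,0,0],0]
    - [[0,0,0],0]
    - [[0,0,0],0]
    - [[0,0,0],0]

```text
time_s: 15.7
tool_pos: [0.6244, 0.0318, 0.1889]
tool_rot: [180.0, 0.0, 85.3]
force: [-0.3, -0.5, 2.0]
grip_width: 0.0359
grasp_force: 30.0
```

```bash
python3 -c "
from h import *
go(10.5,-3.5,188)
f=.9
for t in np.arange(.9,-.01,-.06): print(round(t,2),round(145*(np.cos(f)-np.cos(t)),1),round(145*(np.sin(f)-np.sin(t)),1))"
```

```text
t 15.7 st [  9.6  -3.7 188.9] rpy [1.7997e+02 1.0000e-02 8.5300e+01] F [-0.3 -0.5  2. ] w 0.0359 29.999663159251213
shift [ 0.9 -0.2  0.9] turn -0.002
0.9 0.0 0.0
0.84 -6.6 5.6
0.78 -12.9 11.6
0.72 -18.9 18.0
0.66 -24.4 24.7
0.6 -29.5 31.7
0.54 -34.2 39.0
0.48 -38.5 46.6
0.42 -42.3 54.5
0.36 -45.6 62.5
0.3 -48.4 70.7
0.24 -50.7 79.1
0.18 -52.5 87.6
0.12 -53.8 96.2
0.06 -54.6 104.9
0.0 -54.9 113.6
```

arm_command:
  series:
    - [[-7,0,6],0]
    - [[-13,0,12],0]
    - [[-19,0,18],0]
    - [[-24,0,25],0]
    - [[-30,0,32],0]

```text
time_s: 16.2
tool_pos: [0.6221, 0.003, 0.1573]
tool_rot: [179.9, -0.1, 85.3]
force: [-0.3, 2.6, 2.5]
grip_width: 0.0361
grasp_force: 30.0
```

arm_command:
  series:
    - [[-5,0,7],0]
    - [[-9,0,15],0]
    - [[-13,0,23],0]
    - [[-16,0,31],0]
    - [[-19,0,39],0]

```text
time_s: 16.7
tool_pos: [0.6205, -0.0169, 0.1169]
tool_rot: [180.0, -0.0, 85.3]
force: [1.1, 3.1, 3.0]
grip_width: 0.0356
grasp_force: 30.0
```

arm_command:
  series:
    - [[-2,0,8],0]
    - [[-4,0,17],0]
    - [[-5,0,26],0]
    - [[-6,0,34],0]
    - [[-6,0,40],0]

```text
time_s: 17.2
tool_pos: [0.62, -0.0236, 0.0768]
tool_rot: [180.0, 0.0, 85.3]
force: [1.6, 0.1, 3.1]
grip_width: 0.0356
grasp_force: 30.0
```

arm_command:
  series:
    - [[0,0,3],0]
    - [[0,0,5],0]
    - [[0,0,6],0]
    - [[0,0,6],0]
    - [[0,0,6],0]

```text
time_s: 17.7
tool_pos: [0.62, -0.0237, 0.0722]
tool_rot: [180.0, 0.1, 85.3]
force: [2.1, 0.6, 4.8]
grip_width: 0.0357
grasp_force: 30.0
```

```bash
python3 -c "
from h import *
go(-45.4,-3.7,71)
c=viewer.calibration('scene');p,d=viewer.read_camera('scene')
pin()"
```

```text
t 17.7 st [-46.   -3.7  72.2] rpy [1.7997e+02 7.0000e-02 8.5280e+01] F [2.1 0.6 4.8] w 0.0357 30.00069385394454
shift [0.6 0.  1.2] turn -0.002
-45 354 top z 78.5 circle [31.7 62. ]
20 216 top z 79.3 circle [24.5 70. ]
```

arm_command:
  series:
    - [[0,0,1],0]
    - [[0,0,2],0]
    - [[0,0,3],0]
    - [[0,0,4],0]
    - [[0,0,4],0]

```text
time_s: 18.3
tool_pos: [0.6201, -0.0237, 0.0719]
tool_rot: [180.0, 0.2, 85.3]
force: [-8.2, -0.7, 26.1]
grip_width: 0.0357
grasp_force: 30.0
```

arm_command:
  series:
    - [[0,0,-3],0]
    - [[0,0,-3],0]
    - [[0,0,-3],0]
    - [[0,0,-3],0]
    - [[0,0,-3],0]
  grip: -1

```text
time_s: 18.8
tool_pos: [0.6191, -0.0231, 0.0697]
tool_rot: [-179.9, 0.0, 85.3]
force: [0.7, 0.2, -0.1]
grip_width: 0.0675
grasp_force: 0.0
```

arm_command:
  series:
    - [[0,0,0],0]
    - [[0,0,0],0]
    - [[0,0,-20],0]
    - [[0,0,-50],0]
    - [[0,0,-90],0]

```text
time_s: 19.3
tool_pos: [0.6183, -0.0231, 0.1597]
tool_rot: [-179.8, -0.0, 85.3]
force: [0.6, -0.0, -0.5]
grip_width: 0.087
grasp_force: 0.0
```

arm_command:
  series:
    - [[20,-45,-5],0]
    - [[42,-90,-5],0]
    - [[42,-130,0],0]
    - [[42,-142,0],0]
    - [[42,-142,0],0]

```text
time_s: 19.8
tool_pos: [0.48, 0.0305, 0.1606]
tool_rot: [180.0, 0.2, 85.3]
force: [-0.4, -0.1, 0.6]
grip_width: 0.0871
grasp_force: 0.0
```

```bash
python3 -c "
from h import *
p,d=viewer.read_camera('scene')
cv2.imwrite('pics/s5.png',cv2.resize(p[140:400,180:440],None,fx=2.3,fy=2.3))
go(-3.2,139,108)"
```

```text
t 19.85 st [ -3.4 138.6 161. ] rpy [1.7991e+02 9.0000e-02 8.5300e+01] F [ 0.3 -0.4  0.8] w 0.0871 0.0
shift [ 0.3 -0.5 53. ] turn -0.002
```

View pics/s5.png

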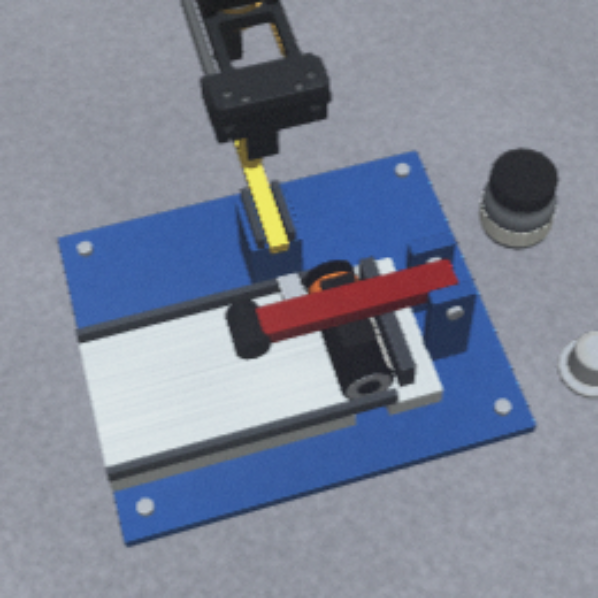

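The lever lies level over the seated pin, and the tool stands above the post. Next I grip the post and slide the catch home.

arm_command:
  series:
    - [[0,0,20],0]
    - [[0,0,40],0]
    - [[0,0,52],0]
    - [[0,0,53],0]
    - [[0,0,53],0]
  grip_force: 20

```text
time_s: 20.35
tool_pos: [0.4823, 0.0306, 0.1077]
tool_rot: [-180.0, -0.0, 85.3]
force: [0.4, 0.5, 0.8]
grip_width: 0.0871
grasp_force: 0.0
```

arm_command:
  series:
    - [[0,0,0],0]
    - [[0,0,0],0]
    - [[0,0,0],0]
    - [[0,0,0],0]
    - [[0,0,0],0]
  grip: 1

```text
time_s: 20.85
tool_pos: [0.4817, 0.0304, 0.1078]
tool_rot: [180.0, 0.0, 85.3]
force: [0.0, 0.0, 0.5]
grip_width: 0.055
grasp_force: 0.0
```

arm_command:
  series:
    - [[0,0,0],0]
    - [[0,0,0],0]
    - [[0,0,0],0]
    - [[0,0,0],0]
    - [[0,0,0],0]

```text
time_s: 21.35
tool_pos: [0.4837, 0.0303, 0.1077]
tool_rot: [179.7, -0.0, 85.3]
force: [5.6, 0.0, -4.2]
grip_width: 0.0179
grasp_force: 20.0
```

arm_command:
  series:
    - [[0,0,0],0]
    - [[0,3,0],0]
    - [[0,8,0],0]
    - [[0,14,0],0]
    - [[0,20,0],0]

```text
time_s: 21.85
tool_pos: [0.502, 0.0288, 0.1077]
tool_rot: [-180.0, 0.0, 85.3]
force: [-2.1, -0.3, 4.0]
grip_width: 0.0172
grasp_force: 20.0
```

arm_command:
  series:
    - [[0,6,0],0]
    - [[0,12,0],0]
    - [[0,17,0],0]
    - [[0,20,0],0]
    - [[0,21,0],0]

```text
time_s: 22.35
tool_pos: [0.523, 0.0271, 0.1076]
tool_rot: [180.0, -0.0, 85.3]
force: [-2.5, -0.1, 4.1]
grip_width: 0.0175
grasp_force: 20.0
```

```bash
python3 -c "
from h import *
go(-3.2,99,108)"
```

```text
t 22.35 st [ -3.1  97.1 107.6] rpy [ 1.7998e+02 -1.0000e-02  8.5310e+01] F [-2.5 -0.1  4.1] w 0.0175 20.00077749724369
shift [-0.1 -1.9 -0.4] turn -0.002
```

arm_command:
  series:
    - [[0,1,0],0]
    - [[0,2,0],0]
    - [[0,3,0],0]
    - [[0,3,0],0]
    - [[0,2,0],0]

```text
time_s: 22.85
tool_pos: [0.5237, 0.0271, 0.1076]
tool_rot: [-179.9, 0.0, 85.3]
force: [-3.5, -0.7, 5.5]
grip_width: 0.0175
grasp_force: 20.0
```

arm_command:
  series:
    - [[0,0,0],0]
    - [[0,0,0],0]
    - [[0,0,0],0]
    - [[0,0,0],0]
    - [[0,0,0],0]
  grip: -1

```text
time_s: 23.35
tool_pos: [0.5245, 0.0269, 0.1074]
tool_rot: [-180.0, -0.0, 85.3]
force: [0.1, -1.4, -0.3]
grip_width: 0.0493
grasp_force: 0.0
```

arm_command:
  series:
    - [[0,0,0],0]
    - [[0,0,0],0]
    - [[0,0,-20],0]
    - [[0,0,-60],0]
    - [[0,0,-100],0]

```text
time_s: 23.85
tool_pos: [0.5238, 0.027, 0.2081]
tool_rot: [-179.9, -0.0, 85.3]
force: [1.6, 0.0, 0.4]
grip_width: 0.0849
grasp_force: 0.0
```

arm_command:
  series:
    - [[-40,-10,0],0]
    - [[-85,-20,0],0]
    - [[-120,-20,0],0]
    - [[-130,-20,0],0]
    - [[-130,-20,0],0]

```text
time_s: 24.35
tool_pos: [0.4936, -0.1028, 0.2074]
tool_rot: [-180.0, 0.0, 85.1]
force: [0.2, 0.2, -0.6]
grip_width: 0.0869
grasp_force: 0.0
```

```bash
python3 -c "
from h import *
p,d=viewer.read_camera('scene')
cv2.imwrite('pics/s6.png',cv2.resize(p[140:400,180:440],None,fx=2.3,fy=2.3))
go(-3.2,99,108)"
```

```text
t 24.4 st [-132.8  115.7  207.5] rpy [ 1.800e+02 -5.000e-02  8.525e+01] F [ 0.6 -0.5 -0.2] w 0.0872 0.0
shift [129.6  16.4  99.6] turn -0.003
```

View pics/s6.png

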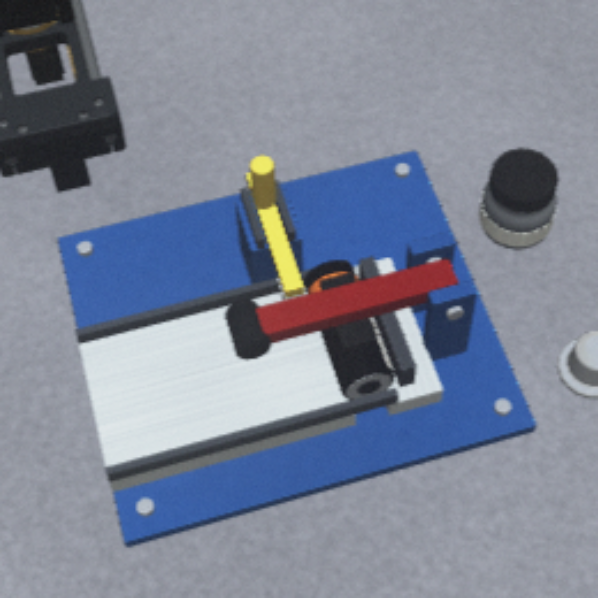

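The picture shows the catch home with its bolt over the ear (293,290), the lever down, the pin seated and the robot clear.

```bash
python3 -c "
from cell import env
print(env.sign_off())"
```

```text
the job is handed in; nothing more can be done
None
```

The job is handed in at about 24 s: the last picture shows the pin in the nest, the lever down over it and the catch home, with the robot clear and the bystanders not touched; the sign-off call returned no verdict.

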